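# Clamp a harmonica core in its tuning jig

## Robot

A 6-joint arm with a two-finger parallel gripper is mounted at the origin on the work surface. World frame = base frame: x ahead of the robot, y to its left, z up, the work surface at z = 0. Lengths are in mm, angles in rad, forces in N, time in s.
With the tool pointing down it reaches from about 400 to 825 mm from the base axis. Payload 7 kg.
Tool frame: the origin (TCP) lies at the very end of the fingers, on their centre line; the grasp point (between the pads) lies 19 mm behind it; y points along the fingers, z is the direction in which the jaws open and shut, and the axes are right-handed (so a half turn about y gives the same grasp; the last joint's range is limited). The gripper opens to 88 mm and grips with 3 to 60 N. Pads are 19 mm wide; open, the fingers measure 130 mm over their backs; the gripper's body (78 mm by 193 mm) begins 47 mm behind the grasp point.
Start: joints at [-0.893, 0.359, 0.012, 0, -1.224, -0.288], TCP at [256.474, -624.353, 226.561] pointing down, gripper open.
Joint ranges: [-3.07, 3.07], [-1.43, 2.12], [-1.02, 1.25], [-3.03, 1.67], [-3.05, -0], [-3.03, 3.03]. Speed limits (rad/s): [2.39, 2.39, 3.01, 3.14, 3.14, 3.14].

## Interface

Orientations are given as a unit quaternion [w, x, y, z].
In Python, from workcell import * gives the robot as it stands. The module is installed in compiled form; this text tells all that it offers.
- The arm moves only by the shell command python3 -m inch 'ROWS' [FORCE]. ROWS is JSON, a list of rows, each a list of 7 numbers: the shift along the tool's x, y, z in m, then the turn, a rotation vector about the tool's x, y, z in degrees, then the closure in counts, from 0 (fully open) to 255 (shut). A call has 1 to 10 rows; each row shifts and turns the commanded pose from where the row before left it, along the tool's axes as they then stand; what a row does not reach is not made up. A row lasts 1/8 s, in which the tool goes at most 62.5 mm and 10.7 degrees, less where a joint would pass 70% of its speed; a pose out of reach is approached as far as the arm can. A call with a gripper value outside its range is refused whole. The fingers move at their own pace and stop on an object; FORCE is the grip in N (left out, the last holds). Time passes only in rows, so rows that do not move let the fingers close. It gives the time, the measured TCP pose, the force and the opening at its end, in the units of the state.
- get_state(): the state, without advancing time (a new reading comes with each control period).
- read_camera(name): name is "side" or "top" or "wrist"; returns a dict with "pixels" (480x640x3 uint8, red, green, blue), "depth" (480x640 float32, mm along the optical axis (not along the pixel's ray), 0 where there is no reading), "K" (3x3 intrinsics, pixels), "R" (3x3) and "t" (3): a world point X has camera coordinates R X + t. Camera axes: x right, y down, z forward; pixel columns grow to the right and rows downward; lengths in mm; the calibration is good to about 2 mm. A picture is of the moment at which its call begins.
- close_job(): hands the job in, once; it reports no verdict.
Trained networks look in the newest picture that a camera, given by its name, has taken for a name from the list of things; names that differ only in an ending like _2 or _b are one class to them, and where a whole thing is asked for, a point or a joint stands for the part that bears it (a point fixed in the world has none). Each returns a list of dicts, best first, with "p" (0 to 1); they miss things now and then, are a little off and sometimes report something else, mostly with a low value. They report only what shows in the picture. A call takes as long as a camera call. They do not tell look-alikes from the thing itself.
- recognise(camera, target): "centre" ([x, y, z] in mm, in world coordinates, good to about 4 mm: the middle of the surface that is visible of it).
- outline_of(camera, target): "mask" (480x640 bool, what is visible of it).
The state is a dict: "t": time; "qpos": joint angles; "qvel": joint speeds; "joint_efforts": joint torques, N m; "tool_pos": TCP position; "tcp_rot": TCP orientation; "ft_force": force on the tool from outside, world axes, zero at the start; "torque": the same for the moment, N m; "opening": finger opening in mm.
Only numpy, scipy, OpenCV 4.12 (cv2) and the standard library are available. Lean on these libraries where they do the work, as an engineer would, in place of code of your own. Each camera call takes 0.05 s, during which the arm holds its last target.

## Task

Get the harmonica core (the bamboo comb between its two brass reed plates) ready for tuning: gently slide it along the holding jig until its end butts against the end stop, then turn the black hand knob clockwise until the presser foot bears on the core and the knob turns markedly stiffer, and from there give it one further quarter turn and no more, since bamboo crushes easily. Let go, and leave the other things on the bench where they lie.

Things in the scene. Friction and masses are not known exactly. Their poses are not given: they have to be found in the camera images.
- jig: Core-holding jig, fixed: aluminium block 185 x 60 mm, 20 mm high. Origin at bench level under the knob's axis; x runs along the jig to its open end (block from x = -75 to 110 mm). The end stop's face is at x = 26 mm (5 mm high). Brass rails 4 mm high (x = 40 to 100) guide the core, 1 mm play each side. Home, the core's middle is at x = 76 and its free end at 126 mm, 16 mm past the block.
- core: Harmonica core to be clamped: pale bamboo comb between two brass reed plates, 100 mm long (its x axis), 28 mm wide, 8 mm thick, 70 g. Origin: centre of its underside. It starts lying flat on the jig's top between the rails, x along the jig's x, inner end already under the presser foot, but drawn back 10 to 22 mm from the end stop. It slides at under 1 N.
- core_end (a point): Middle of the core's free end face (away from the end stop), 50 mm from the core's middle, at half its thickness. It overhangs the open end of the jig over bare bench and can be pushed there towards the end stop.
- knob_grip (a point): Axis of the upright black fluted round knob, 44 mm across, 22 mm high, at mid height. Grip firmly (30 N) at any yaw, regrip at will. Clockwise from above tightens; it stays where left, but the grip gives 1.5 degrees per 0.1 N m on a rubber bush. It runs at under 0.06 N m for an unknown 0.05 to 0.5 turn, then stiffens: 0.15 N m or more within 25 degrees, about 0.45 a quarter turn on.
- strap: Steel clamp strap 130 x 30 x 12 mm, top 50 mm above the bench, which the knob's flange presses down. Origin: its pivot pin, at the jig's x = -60 mm (does not move). Its nose, over the end stop, carries a sprung presser foot (brass, red felt sole, 30 x 20 mm, jig x = 31 to 61 mm). It comes to bear with about 14 N, and every further quarter turn adds about 18 N.
- reed_plate: Bystander: loose brass reed plate 105 x 30 x 2 mm; origin centre of underside.
- file: Bystander: loose steel tuning file with wooden handle, 175 mm long, 16 mm high; origin near its middle, on the bench.
- lens: Bystander: loose green glass paperweight lens, 60 mm across, 27 mm high; origin centre of underside.
- screw_tin: Bystander: loose round nickel screw tin with lid, 56 mm across, 23 mm high; origin centre of underside.
- screwdriver: Bystander: loose small screwdriver, 150 mm long; origin near its middle, on the bench.
- comb: Bystander: loose bare bamboo comb, 100 x 28 x 6.5 mm, lying on the bench by itself; origin centre of underside.
- cover_plate: Bystander: loose steel harmonica cover plate 104 x 32 x 9 mm; origin centre of underside.
There are look-alikes about, which are no part of the job. What is shaped like the core but pink is not meant.

How it is judged (in metres and radians):
On the way, in this order (a step that is already met when the one before it is completed fails the run):
1. the core has been slid home against the end stop while the foot is still clear of it (x of core in the frame of jig below 0.078 m and contact force between strap and core below 2 N), for 0.2 s.
2. the presser foot bears on the core (contact force between strap and core above 8 N), for 0.2 s.
At the end, for the whole second after the job is handed in: The core lies flat in the jig, at rest, its end within 2.5 mm of the end stop, and the presser foot holds it with 25 to 39 N, which is what a quarter turn past the marked rise in resistance gives, to within about 30 degrees either way; the knob is released (x of core in the frame of jig below 0.0785 m and z of core in the frame of jig below 0.0215 m and angle between core's own z axis and vertical below 0.03 rad and linear speed of core below 0.005 m/s and contact force between strap and core between 25 and 39 N); the robot touches nothing.
It fails at once if the bamboo is crushed: the presser foot bears on the core with more than 48 N (contact force between strap and core above 48 N).
It fails at once if the core is rammed: the fingers press on it with more than 80 N (contact force between the fingers and core above 80 N).
It fails at once if a bystander is moved by more than 15 mm (distance of any of reed_plate, file, lens, screw_tin, screwdriver, comb, cover_plate from where it was at the start of the episode above 0.015 m).
It also fails if it takes over 72 s, if anything falls off the work surface, if the arm or the gripper's body presses on something with over 40 N, if the wrist force passes 120 N, or if a joint passes its speed limit or range.

## Working session

There is one attempt and no reset: what is moved stays moved. The work goes in short steps, Python scripts to look and compute and a shell command to move; the robot and the scene stay as the last step left them, time stands still between calls to the robot, and variables do not carry over. Pictures are saved under pics/ and viewed, and the job is handed in when it is done.

```bash
mkdir -p pics; cat > h.py <<'E'
from workcell import *
import numpy as np, cv2
def snap(c,n):
    r=read_camera(c); cv2.imwrite(f'pics/{n}.png',cv2.cvtColor(r['pixels'],cv2.COLOR_RGB2BGR)); return r
def w(r,u,v):
    d=r['depth'][int(v),int(u)]; p=np.array([(u-r['K'][0,2])/r['K'][0,0]*d,(v-r['K'][1,2])/r['K'][1,1]*d,d]); return r['R'].T@(p-r['t'])
E
python3 - <<'E'
from h import *
s=get_state(); print(s)
for c in('top','side'):
    r=snap(c,c+'1')
    for t in('jig','core','core_end','knob_grip','strap','comb','reed_plate','lens','screw_tin','file','screwdriver','cover_plate'):
        print(c,t,[(np.round(d['centre']).tolist(),round(d['p'],2)) for d in recognise(c,t)][:3])
E
```

```text
{'t': 0.0, 'qpos': array([-8.92922581e-01,  3.59399883e-01,  1.10752008e-02, -3.45654154e-04,
       -1.22410650e+00, -2.88119213e-01]), 'qvel': array([6.13477884e-04, 7.99095836e-04, 1.15266009e-03, 8.41008725e-05,
       1.20724181e-03, 4.21069498e-04]), 'joint_efforts': array([-1.58138726e-03, -5.82721639e+01,  2.93051165e+01,  6.99701965e+00,
        6.65083411e-03, -1.55496036e-04]), 'tool_pos': array([ 256.27684601, -623.93441514,  225.6222084 ]), 'tcp_rot': array([ 0.69429534, -0.69316483, -0.13672092,  0.1370543 ]), 'ft_force': array([-0.27494983, -0.63777484,  0.3490609 ]), 'torque': array([-0.06194605,  0.00229705,  0.00782278]), 'opening': 87.7214275273223}
top jig [([578.0, 37.0, 19.0], 0.79)]
top core [([584.0, 246.0, 5.0], 0.71), ([624.0, 102.0, 32.0], 0.66), ([356.0, 105.0, 5.0], 0.6)]
top core_end [([360.0, 98.0, 5.0], 0.98), ([581.0, 251.0, 6.0], 0.77), ([619.0, 101.0, 26.0], 0.72)]
top knob_grip []
top strap [([465.0, -90.0, 26.0], 0.75)]
top comb [([672.0, 363.0, 2.0], 0.83), ([510.0, 94.0, 2.0], 0.6)]
top reed_plate [([512.0, 95.0, 1.0], 0.85)]
top lens [([570.0, 
[... 303 characters left out ...]
e [([579.0, 247.0, 2.0], 0.66), ([619.0, 102.0, 24.0], 0.61), ([356.0, 106.0, 9.0], 0.59)]
side core_end [([580.0, 251.0, 7.0], 0.96), ([354.0, 106.0, 12.0], 0.9), ([620.0, 96.0, 27.0], 0.67)]
side knob_grip [([574.0, 17.0, 90.0], 0.71)]
side strap [([582.0, 30.0, 49.0], 0.88)]
side comb [([670.0, 359.0, 7.0], 0.88), ([686.0, 21.0, 6.0], 0.4)]
side reed_plate [([506.0, 94.0, -0.0], 0.59)]
side lens [([563.0, -133.0, 15.0], 0.53), ([510.0, 93.0, 1.0], 0.46), ([430.0, -408.0, 17.0], 0.24)]
side screw_tin [([460.0, -82.0, 18.0], 0.74)]
side file [([685.0, 21.0, 7.0], 0.84)]
side screwdriver [([429.0, -411.0, 16.0], 0.7), ([506.0, 92.0, 0.0], 0.21)]
side cover_plate [([391.0, 342.0, 7.0], 0.71)]
```

View pics/top1.png

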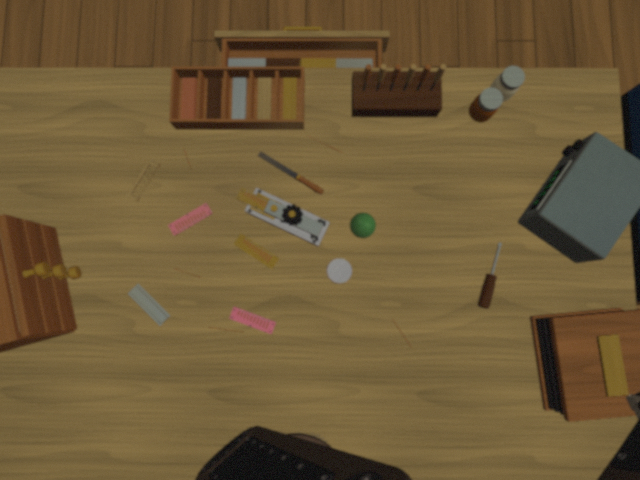

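View pics/side1.png

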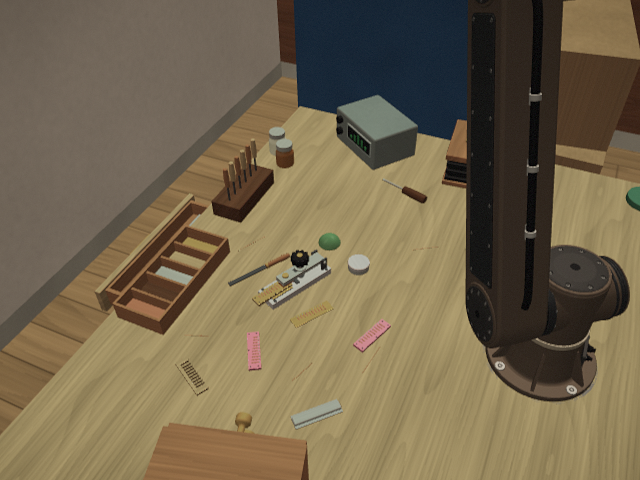

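The top view shows the jig at about (287,216) with its knob at (291,214), and the brass core at (250,200). Pink look-alikes lie at (190,218) and (253,320), and the file is close by at (290,172). Next I'll measure the geometry from depth.

```bash
cat >> h.py <<'E'
def cloud(r):
    d=r['depth']; v,u=np.mgrid[0:480,0:640]
    p=np.stack([(u-r['K'][0,2])/r['K'][0,0]*d,(v-r['K'][1,2])/r['K'][1,1]*d,d],-1)
    return (p-r['t'])@r['R']
E
python3 - <<'E'
from h import *
for c,b in(('top',(225,150,125,110)),('side',(215,230,140,90))):
    r=snap(c,c+'2'); P=cloud(r)
    x,y,ww,hh=b
    cv2.imwrite(f'pics/{c}2z.png',cv2.resize(cv2.cvtColor(r['pixels'][y:y+hh,x:x+ww],cv2.COLOR_RGB2BGR),None,fx=6 if c=='top' else 5.5,fy=6 if c=='top' else 5.5)[:600,:800])
    m=(P[...,0]>500)&(P[...,0]<680)&(P[...,1]>-90)&(P[...,1]<170)&(r['depth']>0)
    for lo,hi in((15,23),(23,35),(44,54),(60,75),(75,140)):
        q=P[m&(P[...,2]>lo)&(P[...,2]<hi)]
        if len(q)>5:
            rc=cv2.minAreaRect(q[:,:2].astype(np.float32)); print(c,lo,hi,len(q),np.round(q.mean(0),1),np.round(np.median(q[:,2]),1),rc)
E
```

```text
top 15 23 869 [586.2  22.5  19.8] 20.0 ((622.640625, 25.8695068359375), (211.46224975585938, 126.80937194824219), 64.5633544921875)
top 23 35 549 [614.1  88.9  27.1] 27.2 ((592.5179443359375, 41.09114074707031), (210.1065216064453, 58.08436965942383), 64.77100372314453)
top 44 54 585 [574.    2.   50.1] 50.2 ((577.94189453125, 10.375480651855469), (132.5399627685547, 49.92640686035156), 65.52008819580078)
top 60 75 9 [569.5   9.4  73.5] 73.7 ((570.1434936523438, 9.727315902709961), (16.816890716552734, 43.2672004699707), 11.445989608764648)
top 75 140 327 [578.5  12.   90.1] 90.4 ((579.036865234375, 12.29172134399414), (42.5392951965332, 41.935916900634766), 21.269437789916992)
side 15 23 610 [578.5  35.6  19.2] 19.4 ((617.8548583984375, 26.501976013183594), (211.45736694335938, 127.13800048828125), 65.77625274658203)
side 23 35 467 [607.3  84.   27.3] 27.3 ((590.0411376953125, 44.783233642578125), (208.1748809814453, 55.030128479003906), 65.25757598876953)
side 44 54 440 [574.2  10.3  49.4] 49.4 ((571.3349609375, 11.038749694824219), (138.25503540039062, 49.223995208740234), 68.02562713623047)
side 60 75 24 [571.7  24.8  71.6] 72.4 ((582.9967041015625, 29.29547119140625), (67.68789672851562, 26.97146987915039), 43.06733703613281)
side 75 140 238 [576.5  16.   87.5] 88.6 ((578.3831787109375, 12.77155876159668), (42.511661529541016, 45.56928253173828), 62.78200912475586)
```

View pics/top2z.png

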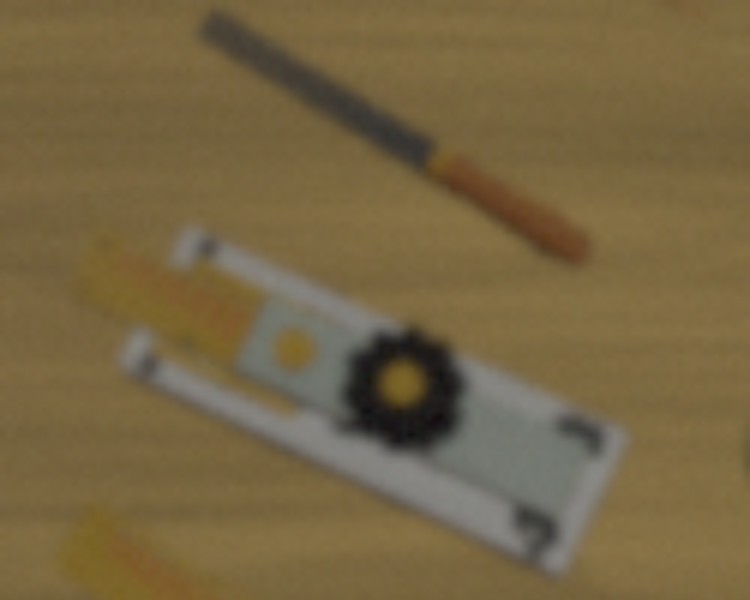

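View pics/side2z.png

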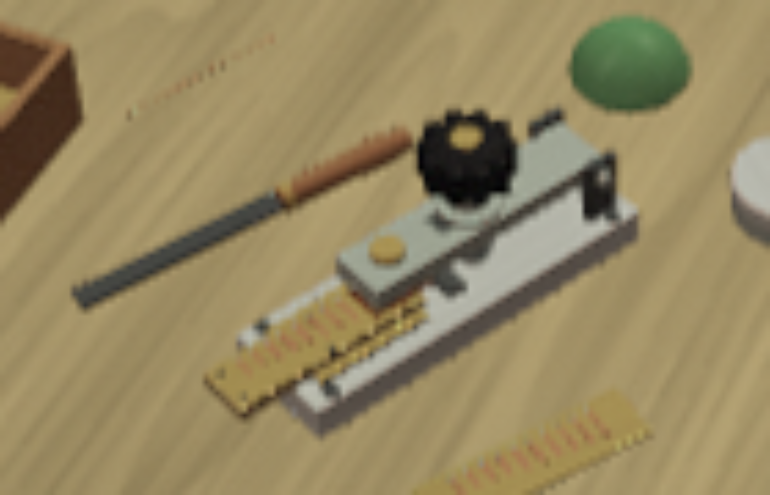

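```bash
python3 - <<'E'
from h import *
th=np.radians(65.2)
for c in('top','side'):
    r=read_camera(c); P=cloud(r)
    k=P[(P[...,2]>80)&(P[...,2]<100)&(np.hypot(P[...,0]-579,P[...,1]-12)<35)]
    o=(k[:,:2].max(0)+k[:,:2].min(0))/2
    u=np.array([np.cos(th),np.sin(th)]); n=np.array([-u[1],u[0]])
    a=(P[...,:2]-o)@u; b=(P[...,:2]-o)@n; z=P[...,2]
    m=(a>-90)&(a<175)&(abs(b)<38)&(z>14)&(z<22)
    print(c,'knob',o, cv2.minAreaRect(P[...,:2][m&(a<125)].astype(np.float32)))
    m=(a>100)&(a<175)&(abs(b)<22)&(z>23)&(z<33)
    q=np.c_[a[m],b[m],z[m]]; print(len(q),'core a',q[:,0].max(),np.percentile(q[:,0],97),'b',np.percentile(q[:,1],[3,97]),'z',np.median(q[:,2]))
    q=P[...,:2][m]; rc=cv2.minAreaRect(q.astype(np.float32));print(rc)
E
```

```text
top knob [579.65339447  12.65483027] ((587.2445068359375, 28.058929443359375), (184.45213317871094, 60.51555252075195), 64.98360443115234)
199 core a 136.6008498390515 134.92416781723446 b [-14.38188118  11.94328497] z 28.35586727956745
((630.5936279296875, 119.57918548583984), (36.36690139770508, 28.14276695251465), 65.05211639404297)
side knob [579.17733226  12.33482549] ((585.1743774414062, 34.39769744873047), (202.67138671875, 64.76396179199219), 61.38703155517578)
156 core a 138.14720091885363 136.36352341218225 b [-15.21358565  13.86352376] z 27.37604752939427
((626.9249877929688, 120.68025207519531), (38.27212142944336, 36.541297912597656), 61.153533935546875)
```

```bash
cat >> h.py <<'E'
from scipy.spatial.transform import Rotation as Ro
O=np.array([579.7,12.3]); U=np.array([np.cos(np.radians(65)),np.sin(np.radians(65))]); N=np.array([-U[1],U[0]])
def plan(a,b,z,yaw=None):
    s=get_state(); q=s['tcp_rot']; R=Ro.from_quat([q[1],q[2],q[3],q[0]])
    M=R.as_matrix(); print('t',round(s['t'],2),'pos',np.round(s['tool_pos'],1),'q6',round(s['qpos'][5],3),'q1',round(s['qpos'][0],3))
    zy=np.degrees(np.arctan2(M[1,2],M[0,2])); print('tilt',np.round(M[:,1],4),'zaxis yaw',zy)
    p=s['tool_pos'];rel=p[:2]-O; print('jig a,b',np.round([rel@U,rel@N],1))
    T=np.r_[O+a*U+b*N,z]; print('target',np.round(T,1),'shift tool mm',np.round(M.T@(T-p),1))
    if yaw is not None: print('turn about tool y deg', (zy-yaw+180)%360-180)
    print('F',np.round(s['ft_force'],2),'M',np.round(s['torque'],3),'op',s['opening'])
E
python3 -c "
from h import *
plan(152,0,150,155)"
```

```text
t 1.5 pos [ 256.5 -624.3  226.5] q6 -0.288 q1 -0.893
tilt [ 0.e+00  1.e-04 -1.e+00] zaxis yaw 112.3327711617704
jig a,b [-713.6   23.9]
target [643.9 150.1 150. ] shift tool mm [652.6  76.6 569.1]
turn about tool y deg -42.66722883822962
F [ 0.1  -0.5   0.44] M [ 0.025 -0.037 -0.018] op 87.26289034452658
```

```bash
python3 -m inch '[[0.041,0,0.036,0,0,0,255],[0.041,0,0.036,0,0,0,255],[0.041,0,0.036,0,0,0,255],[0.041,0,0.036,0,0,0,255],[0.041,0,0.036,0,0,0,255],[0.041,0,0.036,0,0,0,255],[0.041,0,0.036,0,0,0,255],[0.041,0,0.036,0,0,0,255],[0.041,0,0.036,0,0,0,255],[0.041,0,0.036,0,0,0,255]]' 20
python3 -m inch '[[0.041,0,0.036,0,0,0,255],[0.041,0,0.036,0,0,0,255],[0.041,0,0.036,0,0,0,255],[0.041,0,0.036,0,0,0,255],[0.041,0,0.036,0,0,0,255],[0.041,0.02,0.036,0,0,0,255],[0,0.02,0,0,-10.5,0,255],[0,0.02,0,0,-10.5,0,255],[0,0,0,0,-10.5,0,255],[0,0,0,0,-10.5,0,255]]'
python3 -c "
from h import *
plan(152,0,60,155); r=snap('wrist','w1')"
```

```text
t: 2.75
tool_pos: [499.6, -133.8, 227.0]
tcp_rot: [-0.694, 0.694, 0.137, -0.137]
ft_force: [0.5, -0.9, 0.6]
opening: 0.7
t: 4.0
tool_pos: [644.3, 157.7, 166.1]
tcp_rot: [-0.597, 0.597, 0.378, -0.379]
ft_force: [-0.5, 0.5, -0.6]
opening: 0.3
t 4.0 pos [644.3 157.7 166.1] q6 -0.975 q1 0.533
tilt [-7.e-04 -5.e-04 -1.e+00] zaxis yaw 154.68874824002617
jig a,b [159.1   2.9]
target [643.9 150.1  60. ] shift tool mm [ -7.  106.1  -3. ]
turn about tool y deg -0.31125175997382826
F [-0.46  0.47 -0.6 ] M [0.012 0.062 0.024] op 0.3380988237295531
```

View pics/w1.png

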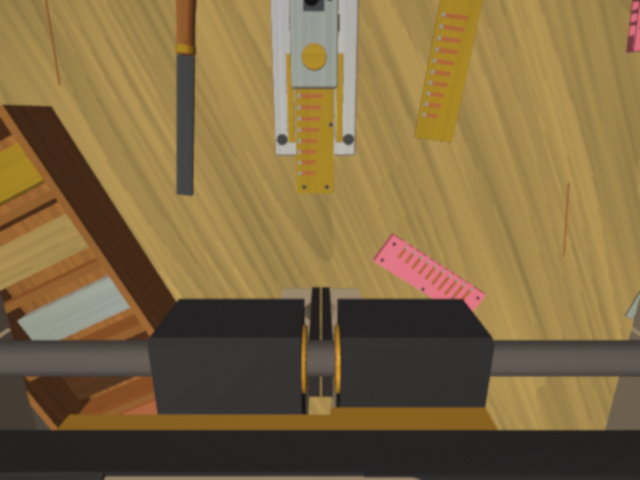

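The wrist view shows the core's free end at about (315,190), aligned with the tool. There is nothing below the fingers at (320,300).

```bash
python3 -c "
from h import *
r=read_camera('wrist');P=cloud(r)
a=(P[...,:2]-O)@U;b=(P[...,:2]-O)@N;z=P[...,2]
m=(z>23)&(z<33)&(a>112)&(a<150)&(abs(b)<25);print(m.sum(),np.percentile(a[m],[1,50,99,100]),np.percentile(b[m],[1,99]),np.median(z[m]))
m=(z>16)&(z<23)&(a>80)&(a<150)&(abs(b)<40);print(m.sum(),np.percentile(a[m],[98,99,100]),np.percentile(b[m],[1,99]),np.median(z[m]))
for q in ((315,190),(280,150)): print(q,r['pixels'][q[1],q[0]],w(r,*q))
"
```

```text
1078 [112.58504298 122.91466131 133.59040316 133.84053149] [-14.51291533  12.4055226 ] 27.85235053335414
1294 [106.77385849 106.98726271 107.28141296] [-30.13227907  29.15114239] 19.984086876365794
(315, 190) [164 131  37] [636.48543532 131.55791313  27.28241436]
(280, 150) [178 176 168] [648.06814213  94.3803219   20.44317363]
```

```bash
python3 -m inch '[[-0.003,0.04,-0.0035,0,0,0,255],[0,0.04,0,0,0,0,255],[0,0.038,0,0,0,0,255],[0,0.03,0,0,0,0,255],[0,0,0,0,0,0,255],[0,0,0,0,0,0,255]]'
python3 -c "
from h import *
plan(146,0,18,155); r=snap('side','s3');x,y,ww,hh=215,210,145,100
cv2.imwrite('pics/s3z.png',cv2.resize(cv2.cvtColor(r['pixels'][y:y+hh,x:x+ww],cv2.COLOR_RGB2BGR),None,fx=5.5,fy=5.5))"
```

```text
t: 4.85
tool_pos: [647.1, 153.8, 19.8]
tcp_rot: [-0.599, 0.599, 0.377, -0.376]
ft_force: [0.1, 0.8, 0.4]
opening: 0.7
t 4.85 pos [647.1 153.8  19.8] q6 -0.976 q1 0.526
tilt [ 1.4e-03  4.0e-04 -1.0e+00] zaxis yaw 154.24892206682867
jig a,b [156.8  -1.3]
target [641.4 144.6  18. ] shift tool mm [-10.8   1.8   1.2]
turn about tool y deg -0.7510779331713309
F [0.15 0.75 0.36] M [ 0.118  0.024 -0.002] op 0.6558465848291971
```

View pics/s3z.png

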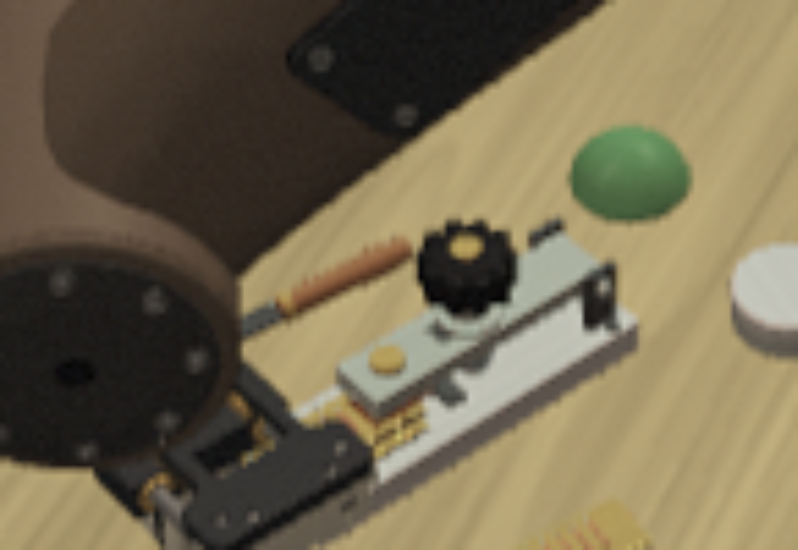

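```bash
python3 -m inch '[[-0.003,0.003,0,0,0,0,255],[-0.002,0,0.001,0,0,0,255],[-0.002,0,0,0,0,0,255],[-0.002,0,0,0,0,0,255],[-0.002,0,0,0,0,0,255],[-0.0015,0,0,0,0,0,255],[-0.0015,0,0,0,0,0,255],[-0.0015,0,0,0,0,0,255]]'
python3 -m inch '[[-0.0015,0,0,0,0,0,255],[-0.0015,0,0,0,0,0,255],[-0.001,0,0,0,0,0,255],[0,0,0,0,0,0,255]]'
python3 -c "
from h import *
plan(136,-0.5,17)"
```

```text
t: 5.9
tool_pos: [638.8, 140.0, 15.7]
tcp_rot: [-0.599, 0.599, 0.377, -0.376]
ft_force: [0.5, 0.7, 1.4]
opening: 0.5
t: 6.4
tool_pos: [636.8, 136.2, 15.5]
tcp_rot: [-0.599, 0.599, 0.376, -0.377]
ft_force: [1.2, 1.0, -0.2]
opening: 0.7
t 6.4 pos [636.8 136.2  15.5] q6 -0.958 q1 0.51
tilt [-2.e-04 -2.e-04 -1.e+00] zaxis yaw 154.32746372387672
jig a,b [136.4   0.6]
target [637.6 135.3  17. ] shift tool mm [-0.4 -1.5 -1.1]
F [ 1.23  1.04 -0.17] M [ 0.134 -0.075 -0.003] op 0.7241154708024504
```

```bash
python3 -m inch '[[-0.001,0,0,0,0,0,255],[0,0,0,0,0,0,255]]'; python3 -m inch '[[-0.001,0,0,0,0,0,255],[0,0,0,0,0,0,255]]'
```

```text
t: 6.65
tool_pos: [636.4, 135.4, 15.5]
tcp_rot: [0.599, -0.599, -0.376, 0.377]
ft_force: [0.2, 0.9, 0.4]
opening: 0.2
t: 6.9
tool_pos: [636.3, 135.0, 15.7]
tcp_rot: [0.599, -0.599, -0.377, 0.376]
ft_force: [0.3, 1.9, -0.4]
opening: 0.5
```

```bash
python3 -c "
from h import *
r=snap('side','s4');x,y,ww,hh=215,210,145,100
cv2.imwrite('pics/s4z.png',cv2.resize(cv2.cvtColor(r['pixels'][y:y+hh,x:x+ww],cv2.COLOR_RGB2BGR),None,fx=5.5,fy=5.5))
plan(136,-.5,17);r=snap('wrist','w4')"
```

```text
t 6.95 pos [636.3 135.   15.6] q6 -0.956 q1 0.508
tilt [ 6.e-04  5.e-04 -1.e+00] zaxis yaw 154.34150598362038
jig a,b [135.1   0.6]
target [637.6 135.3  17. ] shift tool mm [ 0.9 -1.4 -1. ]
F [ 0.81  3.1  -0.14] M [ 1.134 -0.299  0.004] op 0.5138488751105168
```

View pics/w4.png

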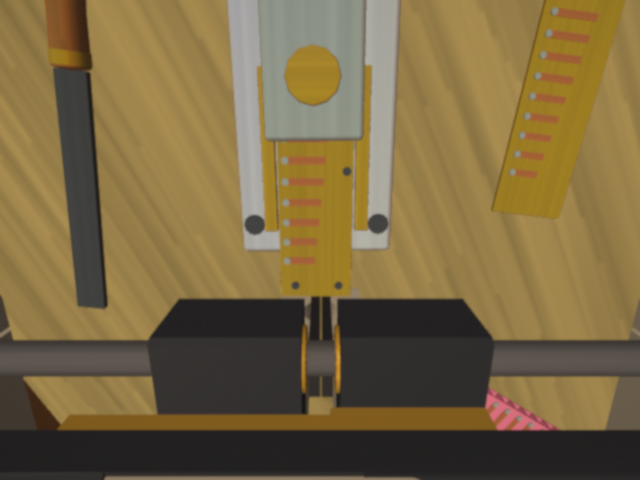

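```bash
python3 -m inch '[[-0.001,0,0,0,0,0,255],[0,0,0,0,0,0,255],[0,0,0,0,0,0,255]]'
python3 -c "
from h import *
plan(136,-.5,17)
r=read_camera('wrist');P=cloud(r)
a=(P[...,:2]-O)@U;b=(P[...,:2]-O)@N;z=P[...,2]
m=(z>25)&(z<31)&(a>100)&(a<140)&(abs(b)<15);print(m.sum(),np.percentile(a[m],[1,50,99,100]))
m=(z>16)&(z<23)&(a>80)&(a<140)&(abs(b)<40);print(m.sum(),np.percentile(a[m],[98,99,100]))
"
```

```text
t: 7.38
tool_pos: [636.5, 134.8, 16.0]
tcp_rot: [0.599, -0.598, -0.377, 0.376]
ft_force: [2.0, 5.2, -0.2]
opening: 0.9
t 7.38 pos [636.5 134.8  16. ] q6 -0.955 q1 0.508
tilt [ 0.0021  0.0015 -1.    ] zaxis yaw 154.35490167114787
jig a,b [135.    0.2]
target [637.6 135.3  17. ] shift tool mm [ 1.  -1.  -0.7]
F [ 1.95  5.15 -0.19] M [ 2.218 -0.596 -0.045] op 0.872386569039252
4126 [100.22887469 111.9781104  124.81938673 125.49539338]
3800 [106.31341321 106.58401796 124.16235136]
```

```bash
python3 -m inch '[[-0.002,0,0,0,0,0,255],[0,0,0,0,0,0,255],[0,0,0,0,0,0,255]]'
python3 -c "
from h import *
plan(136,-.5,17)
r=snap('wrist','w5')
cv2.imwrite('pics/w5z.png',cv2.resize(cv2.cvtColor(r['pixels'][210:310,230:400],cv2.COLOR_RGB2BGR),None,fx=4.7,fy=4.7))
def ray(u,v,z):
    d=r['R'].T@np.array([(u-r['K'][0,2])/r['K'][0,0],(v-r['K'][1,2])/r['K'][1,1],1]); c=-r['R'].T@r['t']; X=c+d*(z-c[2])/d[2]; return np.round([(X[:2]-O)@U,(X[:2]-O)@N],2)
for v in range(240,254,2): print(v,r['pixels'][v,262],ray(262,v,20))
for v in range(284,302,2): print(v,r['pixels'][v,300],ray(300,v,28),ray(300,v,20))
"
```

```text
t: 7.8
tool_pos: [637.0, 134.5, 16.6]
tcp_rot: [0.598, -0.598, -0.379, 0.375]
ft_force: [3.9, 10.4, 0.1]
opening: 0.5
t 7.8 pos [637.  134.5  16.6] q6 -0.953 q1 0.507
tilt [ 0.0049  0.0034 -1.    ] zaxis yaw 154.38704937331315
jig a,b [134.9  -0.3]
target [637.6 135.3  17. ] shift tool mm [ 1.1 -0.4 -0.2]
F [ 3.95 10.43  0.06] M [ 3.973 -1.079 -0.109] op 0.5165727086512818
240 [175 173 166] [101.93 -23.46]
242 [174 172 166] [102.79 -23.51]
244 [174 173 167] [103.65 -23.56]
246 [173 172 166] [104.51 -23.6 ]
248 [159 154 146] [105.37 -23.65]
250 [146 127 100] [106.24 -23.7 ]
252 [153 128  74] [107.1  -23.75]
284 [142 115  44] [117.96  -8.03] [121.54  -8.53]
286 [142 116  43] [118.83  -8.05] [122.46  -8.56]
288 [151 121  39] [119.7   -8.07] [123.38  -8.58]
290 [154 123  37] [120.58  -8.1 ] [124.3  -8.6]
292 [154 123  38] [121.46  -8.12] [125.23  -8.63]
294 [154 123  43] [122.34  -8.14] [126.16  -8.65]
296 [147 123  79] [123.22  -8.17] [127.09  -8.68]
298 [109  95  77] [124.11  -8.19] [128.03  -8.7 ]
300 [41 38 37] [125.    -8.21] [128.97  -8.73]
```

View pics/w5z.png

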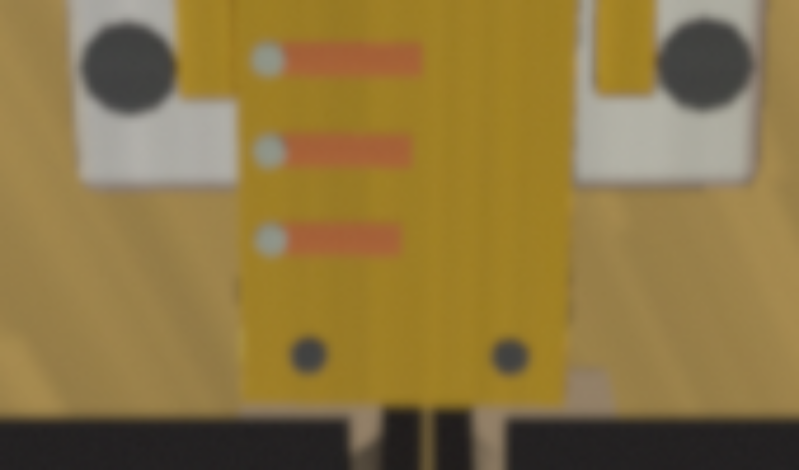

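The position stayed put while the force rose to 11 N, so the core is butted against the stop. The core end is at row 296 and the block end at row 249. I'll back off, lift, and wind the wrist up for the knob.

```bash
python3 -m inch '[[0.008,0,0,0,0,0,255],[0.008,0,0,0,0,0,255],[0,-0.05,0,0,0,0,255],[0,-0.055,0,0,-10,0,0],[0,-0.01,0,0,-10,0,0],[0,0,0,0,-10,0,0],[0,0,0,0,-10,0,0],[0,0,0,0,-10,0,0]]'
python3 -c "
from h import *
plan(0,0,120)
r=snap('top','t6')
x,y,ww,hh=(225,150,125,110)
cv2.imwrite('pics/t6z.png',cv2.resize(cv2.cvtColor(r['pixels'][y:y+hh,x:x+ww],cv2.COLOR_RGB2BGR),None,fx=5,fy=5))
"
```

```text
t: 8.85
tool_pos: [641.2, 145.8, 130.2]
tcp_rot: [0.382, -0.382, -0.595, 0.596]
ft_force: [-0.2, 1.3, -0.7]
opening: 45.3
t 8.85 pos [641.2 145.8 130.2] q6 -0.09 q1 0.52
tilt [-1.3e-03 -9.0e-04 -1.0e+00] zaxis yaw -155.35447956381267
jig a,b [147.    0.7]
target [579.7  12.3 120. ] shift tool mm [-95.7  10.4 111.6]
F [-0.17  1.32 -0.68] M [0.007 0.134 0.003] op 45.31416626253714
```

View pics/t6z.png

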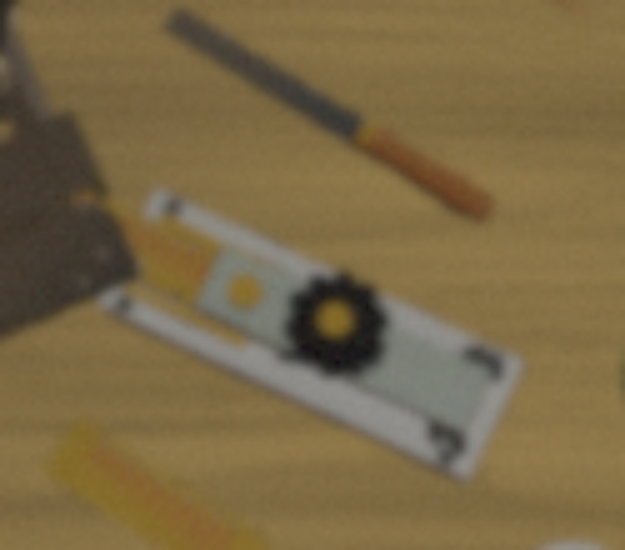

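```bash
python3 -m inch '[[-0.032,0,0.037,0,0,0,0],[-0.032,0,0.037,0,0,0,0],[-0.032,0,0.0376,0,0,0,0],[0,0,0,0,-10,0,0],[0,0,0,0,-10,0,0],[0,0,0,0,-10,0,0],[0,0,0,0,-10,0,0],[0,0,0,0,-10,0,0],[0,0,0,0,-10,0,0],[0,0,0,0,-10,0,0]]'
python3 -m inch '[[0,0,0,0,-10,0,0],[0,0,0,0,-10,0,0],[0,0,0,0,-10,0,0],[0,0,0,0,-10,0,0],[0,0,0,0,-10,0,0],[0,0,0,0,-10,0,0],[0,0,0,0,-10,0,0],[0,0,0,0,0,0,0]]'
python3 -c "
from h import *
plan(0,0,61)
r=snap('wrist','w7')
r=snap('side','s7');x,y,ww,hh=215,210,145,100
cv2.imwrite('pics/s7z.png',cv2.resize(cv2.cvtColor(r['pixels'][y:y+hh,x:x+ww],cv2.COLOR_RGB2BGR),None,fx=5.5,fy=5.5))"
```

```text
t: 10.15
tool_pos: [579.2, 12.5, 130.3]
tcp_rot: [-0.027, 0.028, -0.706, 0.707]
ft_force: [-0.1, 0.4, 0.4]
opening: 87.5
t: 11.15
tool_pos: [579.2, 12.6, 130.4]
tcp_rot: [0.426, -0.427, 0.564, -0.564]
ft_force: [0.3, -0.3, 0.4]
opening: 87.6
t 11.15 pos [579.2  12.6 130.4] q6 2.505 q1 0.359
tilt [-9.e-04 -4.e-04 -1.e+00] zaxis yaw -15.870073012040958
jig a,b [0.1 0.5]
target [579.7  12.3  61. ] shift tool mm [ 0.1 69.4  0.6]
F [ 0.33 -0.28  0.41] M [-0.1    0.031 -0.065] op 87.59146065602064
```

View pics/w7.png

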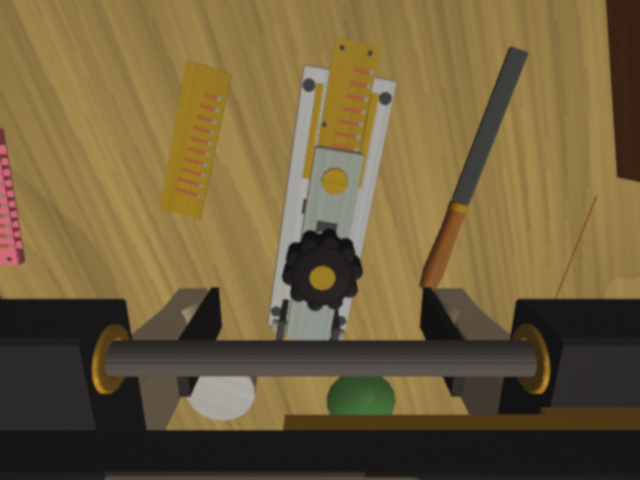

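View pics/s7z.png

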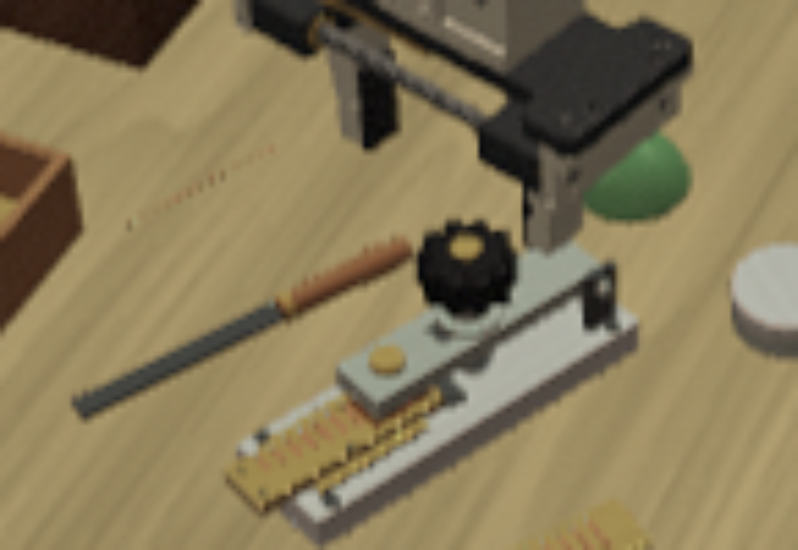

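```bash
python3 -c "
from h import *
r=read_camera('wrist')
def ray(u,v,z):
    d=r['R'].T@np.array([(u-r['K'][0,2])/r['K'][0,0],(v-r['K'][1,2])/r['K'][1,1],1]); c=-r['R'].T@r['t']; X=c+d*(z-c[2])/d[2]; return (X[:2]-O)@U,(X[:2]-O)@N
f=lambda b,z:[(round(float(x),1),int(y)) for x,y in z]
from scipy.ndimage import map_coordinates as mc
def prof(b,z):
    aa=np.arange(98,136,0.5); c=-r['R'].T@r['t']; out=[]
    X=np.c_[O+aa[:,None]*U+b*N,np.full(len(aa),z)]; C=X@r['R'].T+r['t']; p=C@r['K'].T; p=p[:,:2]/p[:,2:]
    v=np.stack([mc(r['pixels'][...,k].astype(float),[p[:,1],p[:,0]],order=1) for k in range(3)],1); return aa,v
for b,z in((-23,20),(23,20),(-7,28),(0,28),(7,28)):
    aa,v=prof(b,z); g=np.abs(np.diff(v,axis=0)).sum(1); i=np.argsort(g)[-5:]; print(b,z,[(aa[j]+.25,int(g[j])) for j in sorted(i)])
aa,v=prof(0,28); print([(x,*map(int,y)) for x,y in zip(aa[44:],v[44:])])
"
```

```text
-23 20 [(np.float64(98.25), 65), (np.float64(98.75), 69), (np.float64(99.25), 40), (np.float64(105.25), 35), (np.float64(105.75), 42)]
23 20 [(np.float64(98.25), 56), (np.float64(98.75), 83), (np.float64(99.25), 74), (np.float64(105.75), 41), (np.float64(106.25), 38)]
-7 28 [(np.float64(98.75), 17), (np.float64(101.25), 13), (np.float64(101.75), 16), (np.float64(106.25), 18), (np.float64(109.25), 17)]
0 28 [(np.float64(122.25), 6), (np.float64(122.75), 12), (np.float64(123.25), 10), (np.float64(123.75), 6), (np.float64(135.25), 3)]
7 28 [(np.float64(116.75), 45), (np.float64(117.25), 45), (np.float64(119.25), 29), (np.float64(119.75), 47), (np.float64(120.25), 44)]
[(np.float64(120.0), 148, 118, 39), (np.float64(120.5), 148, 118, 38), (np.float64(121.0), 148, 118, 38), (np.float64(121.5), 148, 118, 38), (np.float64(122.0), 148, 118, 40), (np.float64(122.5), 147, 118, 46), (np.float64(123.0), 145, 118, 55), (np.float64(123.5), 142, 117, 62), (np.float64(124.0), 140, 117, 66), (np.float64(124.5), 140, 117, 68), (np.float64(125.0), 139, 116, 67), (np.float64(125.5), 139, 116, 67), (np.float64(126.0), 138, 115, 67), (np.float64(126.5), 137, 114, 66), (np.float64(127.0), 136, 113, 65), (np.float64(127.5), 136, 113, 66), (np.float64(128.0), 134, 112, 65), (np.float64(128.5), 133, 111, 64), (np.float64(129.0), 132, 110, 63), (np.float64(129.5), 130, 109, 63), (np.float64(130.0), 130, 109, 63), (np.float64(130.5), 129, 108, 63), (np.float64(131.0), 128, 108, 62), (np.float64(131.5), 128, 108, 62), (np.float64(132.0), 128, 108, 62), (np.float64(132.5), 129, 108, 62), (np.float64(133.0), 130, 108, 63), (np.float64(133.5), 130, 108, 63), (np.float64(134.0), 130, 109, 63), (np.float64(134.5), 131, 110, 64), (np.float64(135.0), 131, 109, 63), (np.float64(135.5), 132, 110, 64)]
```

```bash
python3 -c "
from h import *
from scipy.ndimage import map_coordinates as mc
r=read_camera('wrist'); im=[]
s=4
bb=np.arange(-36,36,1/s*1.0)
for z in (20,24,28):
    aa=np.arange(20,140,1/s)
    A,B=np.meshgrid(aa,bb); X=np.stack([O[0]+A*U[0]+B*N[0],O[1]+A*U[1]+B*N[1],np.full(A.shape,float(z))],-1)
    C=X@r['R'].T+r['t']; p=C@r['K'].T; p=(p[...,:2]/p[...,2:]).astype(np.float32)
    o=cv2.remap(cv2.cvtColor(r['pixels'],cv2.COLOR_RGB2BGR),p[...,0],p[...,1],cv2.INTER_LINEAR)
    for x in range(20,140,10):
        cv2.line(o,((x-20)*s,0),((x-20)*s,6),(0,0,255) if x%50 else (255,0,0),1)
    im.append(o[20*1:-20])
o=np.vstack(im); print(o.shape); o=cv2.resize(o,None,fx=1.6,fy=.8); cv2.imwrite('pics/rect.png',o)
"
```

```text
(744, 480, 3)
```

View pics/rect.png

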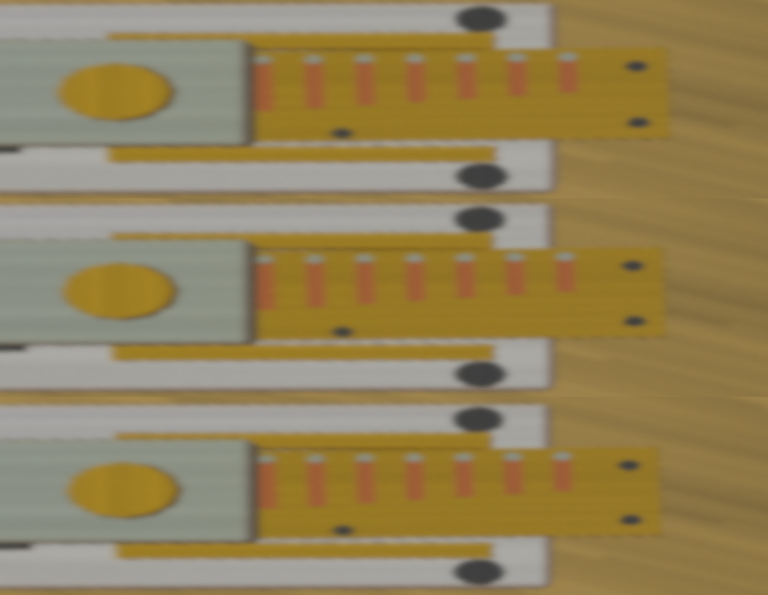

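Correcting with the rails (40 and 100 mm, read as 37.5 and 96.9), the core's end comes out at about 126.5 mm. It should be 126 mm at home, so the core is home. Next I'll descend onto the knob.

```bash
python3 -m inch '[[0,0.02,0,0,0,0,0],[0,0.02,0,0,0,0,0],[0,0.02,0,0,0,0,0],[0,0.009,0,0,0,0,0],[0,0,0,0,0,0,0],[0,0,0,0,0,0,130],[0,0,0,0,0,0,200],[0,0,0,0,0,0,200],[0,0,0,0,0,0,200],[0,0,0,0,0,0,200]]' 30
python3 -c "
from h import *
plan(0,0,61)"
```

```text
t: 12.6
tool_pos: [579.9, 12.9, 61.8]
tcp_rot: [-0.427, 0.427, -0.563, 0.564]
ft_force: [5.5, -2.4, -0.7]
opening: 43.1
t 12.6 pos [579.9  12.9  61.8] q6 2.509 q1 0.359
tilt [ 9.e-04  1.e-04 -1.e+00] zaxis yaw -15.657934749263442
jig a,b [0.6 0. ]
target [579.7  12.3  61. ] shift tool mm [ 0.6  0.8 -0.1]
F [ 5.48 -2.42 -0.65] M [-0.971 -1.518 -0.034] op 43.09315817480547
```

```bash
cat > tq.py <<'E'
from h import *
import sys
F=[];T=[];Y=[];q6=[]
for i in range(int(sys.argv[1]) if len(sys.argv)>1 else 5):
    read_camera('top'); s=get_state(); F.append(s['ft_force']);T.append(s['torque'][2]);q=s['tcp_rot']
    M=Ro.from_quat([q[1],q[2],q[3],q[0]]).as_matrix(); Y.append(np.degrees(np.arctan2(M[1,2],M[0,2])))
print('t',round(s['t'],2),'yaw',round(np.median(Y),2),'turned',round((-15.7-np.median(Y))%360,2),'Mz',round(np.mean(T),3),'+-',round(np.std(T)/len(T)**.5,3),'F',np.round(np.mean(F,0),1),'pos',np.round(s['tool_pos'],1),'op',round(s['opening'],1),'q6',round(s['qpos'][5],2))
E
python3 -m inch '[[0,0,0.0015,0,0,0,200],[0,0,0,0,0,0,200]]'; python3 tq.py
python3 -m inch '[[0,0,0,0,5,0,200],[0,0,0,0,5,0,200],[0,0,0,0,0,0,200]]'; python3 tq.py
```

```text
t: 12.85
tool_pos: [580.2, 12.6, 61.7]
tcp_rot: [0.427, -0.428, 0.564, -0.563]
ft_force: [-4.9, 2.0, 5.6]
opening: 43.6
t 13.1 yaw -15.67 turned 359.97 Mz 0.0 +- 0.011 F [-3.9  2.3  5.7] pos [580.1  12.6  61.7] op 43.2 q6 2.51
t: 13.48
tool_pos: [580.5, 12.5, 61.6]
tcp_rot: [0.376, -0.377, 0.599, -0.598]
ft_force: [-3.6, 1.0, 4.8]
opening: 43.3
t 13.72 yaw -25.57 turned 9.87 Mz -0.01 +- 0.023 F [-3.4  2.9  5.3] pos [580.6  12.5  61.6] op 43.5 q6 2.34
```

```bash

python3 -m inch '[[0,0,0,0,5,0,200],[0,0,0,0,0,0,200]]' >/dev/null; python3 tq.py 4
python3 -m inch '[[0,0,0,0,5,0,200],[0,0,0,0,0,0,200]]' >/dev/null; python3 tq.py 4
python3 -m inch '[[0,0,0,0,5,0,200],[0,0,0,0,0,0,200]]' >/dev/null; python3 tq.py 4
python3 -m inch '[[0,0,0,0,5,0,200],[0,0,0,0,0,0,200]]' >/dev/null; python3 tq.py 4
```

```text
t 14.18 yaw -30.53 turned 14.83 Mz -0.025 +- 0.006 F [-3.7  2.5  4.9] pos [580.8  12.4  61.6] op 43.4 q6 2.25
t 14.62 yaw -35.52 turned 19.82 Mz -0.017 +- 0.008 F [-2.7  1.3  4. ] pos [580.9  12.3  61.5] op 43.4 q6 2.16
t 15.07 yaw -40.54 turned 24.84 Mz -0.005 +- 0.023 F [-1.6 -0.6  2.5] pos [581.1  12.3  61.5] op 43.3 q6 2.08
t 15.53 yaw -45.54 turned 29.84 Mz 0.045 +- 0.019 F [ 0.7 -3.3  0.1] pos [581.2  12.2  61.5] op 43.5 q6 1.99
```

```bash

python3 -m inch '[[0,0,0,0,5,0,200],[0,0,0,0,0,0,200]]' >/dev/null; python3 tq.py 4
python3 -m inch '[[0,0,0,0,5,0,200],[0,0,0,0,0,0,200]]' >/dev/null; python3 tq.py 4
python3 -m inch '[[0,0,0,0,5,0,200],[0,0,0,0,0,0,200]]' >/dev/null; python3 tq.py 4
```

```text
t 15.97 yaw -50.6 turned 34.9 Mz 0.037 +- 0.018 F [ 2.6 -4.5 -1.1] pos [581.4  12.1  61.5] op 43.3 q6 1.9
t 16.43 yaw -55.6 turned 39.9 Mz 0.041 +- 0.017 F [ 3.1 -5.8 -1.5] pos [581.5  11.9  61.5] op 43.6 q6 1.81
t 16.88 yaw -60.59 turned 44.89 Mz 0.063 +- 0.02 F [ 3.8 -7.2 -2.1] pos [581.6  11.8  61.5] op 43.3 q6 1.73
```

```bash

python3 -m inch '[[0,0,0.001,0,0,0,200],[0,0,0,0,0,0,200]]' >/dev/null; python3 tq.py 5
python3 -m inch '[[0,0,0,0,5,0,200],[0,0,0,0,0,0,200]]' >/dev/null; python3 tq.py 5
python3 -m inch '[[0,0,0,0,5,0,200],[0,0,0,0,0,0,200]]' >/dev/null; python3 tq.py 5
python3 -m inch '[[0,0,0,0,5,0,200],[0,0,0,0,0,0,200]]' >/dev/null; python3 tq.py 5
```

```text
t 17.38 yaw -60.64 turned 44.94 Mz 0.034 +- 0.008 F [ 2.1 -2.4 -2.6] pos [581.6  11.6  61.5] op 43.8 q6 1.73
t 17.88 yaw -65.61 turned 49.91 Mz 0.067 +- 0.015 F [ 3.7 -4.  -3.6] pos [581.7  11.4  61.5] op 43.3 q6 1.64
t 18.38 yaw -70.6 turned 54.9 Mz 0.106 +- 0.004 F [ 4.  -5.3 -3.9] pos [581.7  11.3  61.5] op 43.2 q6 1.55
t 18.88 yaw -75.6 turned 59.9 Mz 0.157 +- 0.015 F [ 4.2 -6.1 -4.2] pos [581.8  11.1  61.5] op 43.7 q6 1.47
```

```bash

python3 -m inch '[[0,0,0,0,5,0,200],[0,0,0,0,0,0,200]]' >/dev/null; python3 tq.py 5
python3 -m inch '[[0,0,0,0,5,0,200],[0,0,0,0,0,0,200]]' >/dev/null; python3 tq.py 5
python3 -m inch '[[0,0,0,0,5,0,200],[0,0,0,0,0,0,200]]' >/dev/null; python3 tq.py 5
```

```text
t 19.38 yaw -80.59 turned 64.89 Mz 0.182 +- 0.016 F [ 5.2 -7.4 -4.9] pos [581.8  10.9  61.4] op 43.6 q6 1.38
t 19.88 yaw -85.59 turned 69.89 Mz 0.258 +- 0.01 F [ 5.2 -8.  -5.3] pos [581.8  10.7  61.4] op 43.4 q6 1.29
t 20.38 yaw -90.59 turned 74.89 Mz 0.254 +- 0.012 F [ 5.6 -9.1 -5.6] pos [581.8  10.5  61.4] op 43.3 q6 1.2
```

```bash

python3 -m inch '[[0,0,0.001,0,5,0,200],[0,0,0,0,0,0,200]]' >/dev/null; python3 tq.py 5
python3 -m inch '[[0,0,0,0,5,0,200],[0,0,0,0,0,0,200]]' >/dev/null; python3 tq.py 5
python3 -m inch '[[0,0,0,0,5,0,200],[0,0,0,0,0,0,200]]' >/dev/null; python3 tq.py 5
python3 -m inch '[[0,0,0,0,5,0,200],[0,0,0,0,0,0,200]]' >/dev/null; python3 tq.py 5
```

```text
t 20.88 yaw -95.59 turned 79.89 Mz 0.292 +- 0.014 F [ 4.8 -5.9 -5.5] pos [581.8  10.2  61.4] op 43.3 q6 1.12
t 21.38 yaw -100.58 turned 84.88 Mz 0.27 +- 0.008 F [ 4.6 -6.5 -5.5] pos [581.8  10.   61.4] op 43.4 q6 1.03
t 21.88 yaw -105.59 turned 89.89 Mz 0.314 +- 0.013 F [ 4.6 -7.4 -6. ] pos [581.7   9.8  61.3] op 43.5 q6 0.94
t 22.38 yaw -110.58 turned 94.88 Mz 0.298 +- 0.009 F [ 5.  -8.5 -6.1] pos [581.7   9.6  61.3] op 43.0 q6 0.86
```

```bash

python3 -m inch '[[0,0,0.001,0,5,0,200],[0,0,0,0,5,0,200],[0,0,0,0,0,0,200]]' >/dev/null; python3 tq.py 8
python3 -m inch '[[0,0,0,0,5,0,200],[0,0,0,0,5,0,200],[0,0,0,0,0,0,200]]' >/dev/null; python3 tq.py 8
python3 -m inch '[[0,0,0.001,0,5,0,200],[0,0,0,0,5,0,200],[0,0,0,0,0,0,200]]' >/dev/null; python3 tq.py 8
python3 -m inch '[[0,0,0,0,5,0,200],[0,0,0,0,5,0,200],[0,0,0,0,0,0,200]]' >/dev/null; python3 tq.py 8
```

```text
t 23.15 yaw -120.58 turned 104.88 Mz 0.346 +- 0.009 F [ 5.2 -6.2 -6.8] pos [581.5   9.1  61.2] op 43.2 q6 0.68
t 23.93 yaw -130.58 turned 114.88 Mz 0.368 +- 0.015 F [ 4.8 -7.5 -6.6] pos [581.2   8.8  61.2] op 43.1 q6 0.51
t 24.7 yaw -140.57 turned 124.87 Mz 0.391 +- 0.01 F [ 6.1 -6.3 -7.5] pos [580.9   8.5  61.2] op 43.2 q6 0.34
t 25.48 yaw -150.57 turned 134.87 Mz 0.433 +- 0.007 F [ 5.4 -6.6 -7.4] pos [580.6   8.2  61.1] op 43.2 q6 0.16
```

```bash

python3 -m inch '[[0,0,0,0,6,0,200],[0,0,0,0,6,0,200],[0,0,0,0,0,0,200]]' >/dev/null; python3 tq.py 8
python3 - <<'E'
from h import *
r=snap('side','s9');x,y,ww,hh=215,210,145,100
cv2.imwrite('pics/s9z.png',cv2.resize(cv2.cvtColor(r['pixels'][y:y+hh,x:x+ww],cv2.COLOR_RGB2BGR),None,fx=5.5,fy=5.5))
E
```

```text
t 26.25 yaw -162.58 turned 146.88 Mz 0.445 +- 0.012 F [ 4.1 -7.2 -6.6] pos [580.1   8.   61. ] op 43.3 q6 -0.05
```

View pics/s9z.png

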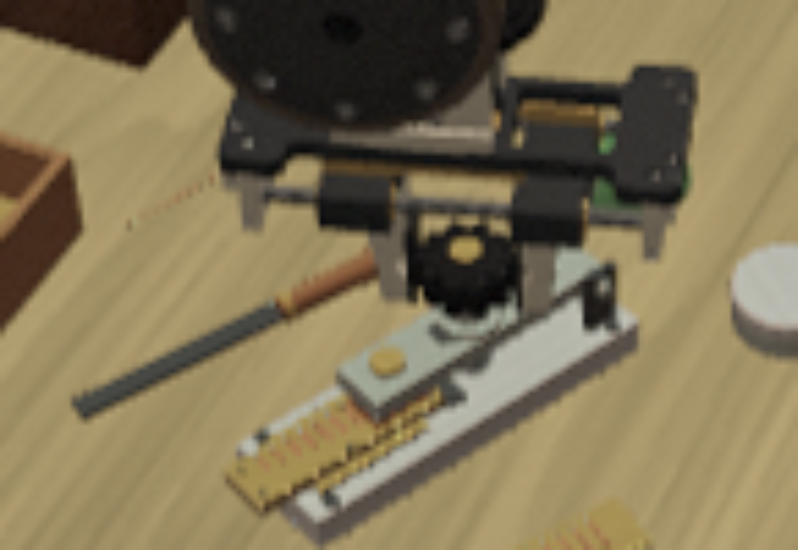

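Torque reads about 0.45 N m with the knob about 140° in. That is roughly 95° past the start of the rise and 73° past its end. I'll relax the grip's twist and release.

```bash

python3 -m inch '[[0,0,0,0,-6,0,200],[0,0,0,0,0,0,200]]' >/dev/null; python3 tq.py 5
python3 -m inch '[[0,0,0,0,0,0,0],[0,0,0,0,0,0,0],[0,0,0,0,0,0,0],[0,0,0,0,0,0,0],[0,0,0,0,0,0,0]]' ; python3 -m inch '[[0,-0.03,0,0,0,0,0],[0,-0.05,0,0,0,0,0],[0,-0.05,0,0,0,0,0],[0,-0.04,0,0,0,0,0],[0,0,0,0,0,0,0],[0,0,0,0,0,0,0]]'
python3 - <<'E'
from h import *
r=snap('side','s10');x,y,ww,hh=215,210,145,100
cv2.imwrite('pics/s10z.png',cv2.resize(cv2.cvtColor(r['pixels'][y:y+hh,x:x+ww],cv2.COLOR_RGB2BGR),None,fx=5.5,fy=5.5))
snap('wrist','w10')
for c,ts in(('side',('lens','screw_tin','file','reed_plate','comb','cover_plate','screwdriver')),):
    for t in ts: print(t,[(np.round(d['centre']).tolist(),round(d['p'],2)) for d in recognise(c,t)][:1])
s=get_state();print(s['ft_force'],s['torque'],s['opening'],s['t'])
E
```

```text
t 26.8 yaw -156.62 turned 140.92 Mz 0.096 +- 0.01 F [ 4.5 -7.2 -6.9] pos [580.4   8.2  61. ] op 43.6 q6 0.06
t: 27.42
tool_pos: [580.5, 8.9, 61.6]
tcp_rot: [-0.388, 0.389, 0.591, -0.591]
ft_force: [-0.8, -0.2, 0.5]
opening: 86.0
t: 28.18
tool_pos: [580.0, 8.9, 231.2]
tcp_rot: [-0.389, 0.388, 0.591, -0.591]
ft_force: [0.2, -0.0, -1.2]
opening: 87.7
lens [([561.0, -130.0, 18.0], 0.79)]
screw_tin [([460.0, -82.0, 17.0], 0.93)]
file [([682.0, 23.0, 8.0], 0.66)]
reed_plate [([510.0, 94.0, -5.0], 0.86)]
comb [([670.0, 362.0, 6.0], 0.97)]
cover_plate [([391.0, 340.0, 8.0], 0.58)]
screwdriver [([430.0, -411.0, 16.0], 0.54)]
[ 0.10271581 -0.01344066  0.85139829] [ 0.05696949  0.10072976 -0.02908146] 87.28793216016398 28.625
```

View pics/s10z.png

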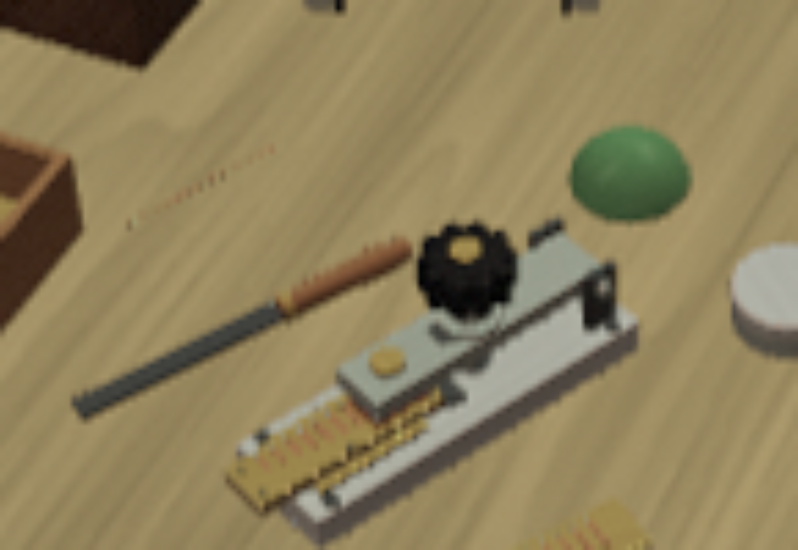

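View pics/w10.png

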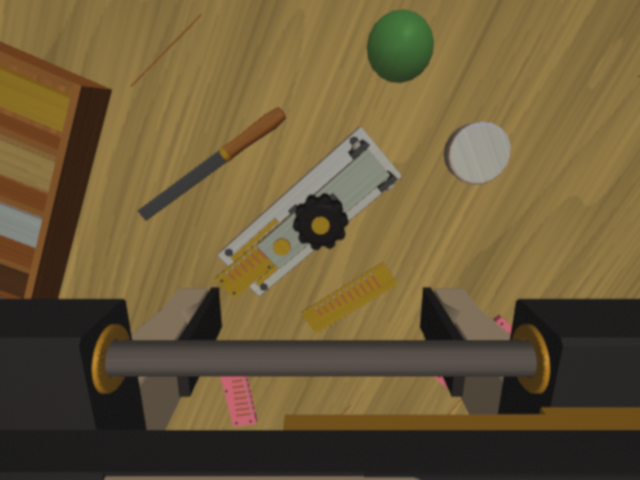

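The core sits unmoved under the foot, with its end at (240,485) in the enlarged side view. The knob is free, the gripper is clear, and the bystanders are where they were. Handing in.

```bash
python3 -c "
from workcell import *
print(close_job())"
```

```text
the job is handed in; nothing more can be done
None
```

I slid the core home against the end stop, tightened the knob clockwise about a quarter turn past the marked rise, let go, backed clear and handed the job in. No verdict came back. The foot's force on the core can't be read directly, so the 25–39 N is inferred from the knob's angle and torque.

- **Core home:** pushing with up to about 11 N, the fingers stopped moving while the force rose, so the core was against the stop. The raw wrist-camera overhang read 17.3 mm where 16 mm was expected. The camera read known points on the jig about 3 mm short, and corrected for that the core's end is at about 126.5 mm (home is 126).
- **Knob:** torque began to rise at about 45° of turn and the steep part ended at about 67°. I stopped at about 140°, which is 95° past the start of the rise and 73° past its end. The torque there was about 0.45 N m, which matches the figure you gave for a quarter turn on. By my estimate the foot holds with about 29–33 N.
- **Centring on the knob:** the gripper drifted about 4 mm off the knob's axis while turning, with 8–12 N of sideways force. I judged the effect on the torque reading to be about 0.015 N m.
- **After release:** the core looked unmoved and the gripper was clear with no contact force. Bystander positions matched the starting ones to within about 4 mm, which is the recogniser's accuracy. The reed plate's height read 5 mm lower than at the start, which I put down to noise.

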